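Lock the rack deck's height stop with its second nut

ROBOT

A 6-joint arm with a two-finger parallel gripper is mounted at the origin on the work surface. World frame = base frame: x ahead of the robot, y to its left, z up, the work surface at z = 0. Lengths are in m, angles in rad, forces in N, time in s.
With the tool pointing down it reaches from about 0.375 to 0.75 m from the base axis. Payload 9 kg.
Tool frame: the origin (TCP) lies midway between the tips of the shut fingers; the grasp point (between the pads) lies 19 mm behind it; z points along the fingers, y is the line along which they close (so a half turn about z gives the same grasp; the last joint's range is limited). The gripper opens to 85 mm and grips with 20 to 120 N. Pads are 22 mm wide; open, the fingers measure 114 mm over their backs; the gripper's body (76 mm by 85 mm) begins 54 mm behind the grasp point. The pads swing forward as they close: fully open they stand 13 mm farther back than shut.
Start: joints at [0.934, 0.104, 0.097, 1.564, 0, 1.353], TCP at [0.244, 0.548, 0.193] pointing down, gripper open.
Joint ranges: [-2.99, 2.99], [-0.84, 1.86], [-1.1, 1.16], [-1.84, 2.11], [-1.51, 1.56], [-3.14, 3.14]. Speed limits (rad/s): [2.22, 2.22, 2.57, 3.14, 3.14, 3.14].

INTERFACE

Orientations are given as a unit quaternion [x, y, z, w].
In Python, from plant import bot gives the robot as it stands. Calls block until the motion is done:
- bot.move_to(position, orientation): joint-space move of the TCP to a pose.
- bot.move_straight(position, ori=None, feed=0.15): straight line of the TCP; ori=None keeps the orientation; feed is the mean speed in m/s.
- bot.goto_joints(angles): joint-space move.
- bot.gripper_to(opening): finger opening in m; the grip force is fixed at half the most; returns when the fingers have stopped.
- bot.hold(seconds).
- bot.ik(position, orientation): joint angles nearest the present ones, or None.
- bot.state(): the state.
- bot.camera(name): name is "scene" or "top" or "wrist"; returns a dict with "color" (420x560x3 uint8, red, green, blue), "depth" (420x560 float32, m along the optical axis (not along the pixel's ray), 0 where there is no reading), "camera_matrix" (3x3 intrinsics, pixels), "origin" and "attitude" of the camera in the world; the wrist camera has in their place "hand_eye" (4x4, takes a point from camera to tool coordinates, whose origin is the TCP and whose axes are the flange's). Camera axes: x right, y down, z forward; pixel columns grow to the right and rows downward; lengths in m; the calibration is good to about 2 mm. The wrist camera is an equidistant fisheye: a pixel r from the principal point sees the ray r / f radians off the axis. A picture is of the moment at which its call begins: read the wrist's pose just before it.
A pose or a line that the arm cannot do raises bot.IKError and nothing moves.
- bot.hand_in(): hands the job in; it is judged then, once.
Trained networks look in a picture, given as the dict that the camera call returned (one of the last four; its "shot" number tells which), for a name from the list of things; names that differ only in an ending like _2 or _b are one class to them, and where a whole thing is asked for, a point or a joint stands for the part that bears it (a point fixed in the world has none). Each returns a list of dicts, best first, with "score" (0 to 1); they miss things now and then, are a little off and sometimes report something else, mostly with a low value. They report only what shows in the picture. A call takes as long as a camera call.
- bot.find_in(picture, thing): "extent" ([left, top, width, height] as shares, 0 to 1, of the picture: columns of its width, rows of its height, round what is visible of it).
- bot.silhouettes(picture, thing): "pixels" (420x560 bool, what is visible of it) and "extent" ([left, top, width, height] as shares, 0 to 1, of the picture: columns of its width, rows of its height, round what is visible of it).
- bot.spot_point(picture, thing): "centre" ([row, column] as shares, 0 to 1, of the picture: columns of its width, rows of its height: a listed point, or the origin of a listed thing).
The state is a dict: "clock": time; "joints": joint angles; "qvel": joint speeds; "tau": joint torques, N m; "tcp_pos": TCP position; "ee_rot": TCP orientation; "ft_force": force on the tool from outside, world axes, zero at the start; "ft_torque": the same for the moment, N m; "finger_gap": finger opening in m; "gripper_force": force on a finger pad.
Only numpy, scipy, OpenCV 4.12 (cv2) and the standard library are available. Lean on these libraries where they do the work, as an engineer would, in place of code of your own. Each camera call takes 0.05 s, during which the arm holds its last target. There are 200 camera calls.

TASK

On the black rack deck one of the two height-stop studs is still unlocked: its grey ribbed lock nut stands clear of the square steel set nut below it. Run that lock nut down clockwise until it lands on the set nut, then nip it up firm against it, until it takes about 0.4 N m to turn (over 0.65 N m is too much). Let go, leave the stud that is already locked alone and do not disturb the other things.

Things in the scene. Friction and masses are not known exactly. Their poses are not given: they have to be found in the camera images.
- jam: Grey lock nut of the unlocked stud. Origin on its vertical axis at the underside of its ribbed sleeve (44 mm across, 22 mm high); z up; its yaw follows the turning. Below projects a dark steel nose 24 mm across, 5.5 to 11.5 mm long (differs): its end lands on the set nut. Clockwise from above sinks it 16 mm a turn, with about 0.1 N m of drag; it lands after 0.8 to 4.2 rad and does not run back.
- jam_mid (a point): Middle of that ribbed 44 mm sleeve, on the axis, 11 mm below its top: the height to grip. Sinks with the nut. Free all round; what is below it is at most 42 mm across. The screw end (17 mm across) stands 18 to 29 mm above the sleeve's top. Starts 13 mm higher than the locked one. The sleeve is rubber-backed: it twists 0.67 rad per N m, so after landing the moment climbs about 0.09 N m per 0.1 rad.
- set_nut: The square steel set nut below, 30 x 30 x 12 mm, kept from turning (but for 2 degrees of play) in a low square aluminium keeper, 36 mm wide. Origin at the centre of its underside, z up; its top face is 12 mm higher. It cannot be lifted out.
- locked_mid (a point): Middle of the ribbed body of the other, already locked stud (same sizes), 150 mm beside the first on the same deck. Leave it alone.
- locked_post: The other, already locked stud with its nuts, all in one. Origin on its axis on top of the deck, z up; 82 mm high.
- deck: The black deck, 260 x 260 x 20 mm, fixed. Origin at the centre of its underside, z up; the two studs stand near its -x edge (at x = -90 mm, y = +-75 mm in its frame), the blue tube rack on its +x half reaches 102 mm above the table.
- vial: Small amber capped vial, 22 mm across, 50 mm high, loose on the deck. Origin at its underside. Bystander.
- washer: Loose steel washer, 26 mm across, 6 mm high, lying on the deck. Origin at its underside. Bystander.
- reagent: White reagent bottle, 72 mm across, 150 mm high, beside the deck. Origin at its underside. Bystander.
- beaker: Glass beaker, 70 mm across, 85 mm high, beside the deck. Origin at its underside. Bystander.
- spanner: Steel spanner lying on the bench. Not needed. Bystander.
- spare_nut: Spare ribbed nut, lying in the grey parts tray on the left. Not needed. Bystander.

How it is judged:
By the outcome, as a careful person would: the job done as asked, in the order asked, and still so for the second after the job is handed in, with the robot touching nothing.
It also fails if it takes over 61 s, if anything falls off the work surface, if the arm or the gripper's body presses on something with over 40 N, if the wrist force passes 120 N, or if a joint passes its speed limit or range.

## Working session

There is one attempt and no reset: what is moved stays moved. The work goes in short steps, each a Python script; the robot and the scene stay as the last script left them, time stands still between calls to the robot, and variables do not carry over. Pictures are saved under pics/ and viewed, at most 10 in all, crops included, and the job is handed in when it is done.

```bash
ls; mkdir -p pics
cat > h.py <<'E'
import numpy as np, cv2
from scipy.spatial.transform import Rotation as R
from plant import bot
def att(a):
    a=np.array(a); return a if a.shape==(3,3) else R.from_quat(a).as_matrix()
def px2w(p,r,c,d):
    K=p["camera_matrix"]; v=np.array([(c-K[0][2])/K[0][0],(r-K[1][2])/K[1][1],1])*d
    return att(p["attitude"])@v+np.array(p["origin"])
def save(p,n): cv2.imwrite("pics/"+n,cv2.cvtColor(p["color"],cv2.COLOR_RGB2BGR))
E
python3 - <<'E'
from h import *
s=bot.state(); print({k:np.round(v,3) for k,v in s.items()})
ims=[]
for n in ("scene","top"):
    p=bot.camera(n); ims.append(p["color"]); print(n,p["origin"],p["attitude"],p["camera_matrix"])
    for t in ("jam","jam_mid","locked_mid","set_nut","deck","vial","washer","reagent","beaker"):
        for f in bot.spot_point(p,t)[:2]:
            r,c=f["centre"][0]*420,f["centre"][1]*560
            d=p["depth"][min(int(r),419),min(int(c),559)]
            print(t,round(f["score"],2),round(r),round(c),np.round(px2w(p,r,c,d),3))
    save(p,n+".png")
E
```

```text
pics
{'clock': np.float64(0.0), 'joints': array([0.934, 0.105, 0.096, 1.564, 0.   , 1.353]), 'qvel': array([-0.   , -0.001, -0.   ,  0.   , -0.   , -0.001]), 'tau': array([-1.0000e-03, -5.5693e+01,  5.0365e+01,  1.7000e-02, -0.0000e+00,
        0.0000e+00]), 'tcp_pos': array([0.244, 0.548, 0.192]), 'ee_rot': array([ 0.208,  0.978, -0.001, -0.   ]), 'ft_force': array([-0.268,  0.41 ,  1.15 ]), 'ft_torque': array([ 0.01 ,  0.031, -0.013]), 'gripper_force': np.float64(0.0), 'finger_gap': np.float64(0.085)}
scene [1.33898749 0.21020303 0.81407592] [ 0.56419909  0.71912596 -0.31751092 -0.25243625] [[413.73815456   0.         284.10739578]
 [  0.         413.73815456 205.83310998]
 [  0.           0.           1.        ]]
jam 0.77 213 337 [0.548 0.162 0.084]
jam_mid 0.47 210 335 [0.542 0.157 0.087]
locked_mid 0.68 201 288 [0.512 0.023 0.064]
set_nut 0.43 266 313 [0.704 0.131 0.045]
set_nut 0.4 223 334 [0.544 0.157 0.045]
deck 0.94 245 287 [0.693 0.064 0.09 ]
vial 0.7 269 313 [0.704 0.132 0.036]
vial 0.34 214 334 [0.554 0.156 0.083]
washer 0.57 238 252 [ 0.63  -0.045  0.02 ]
washer 0.52 214 334 [0.554 0.156 0.084]
reagent 0.98 278 450 [0.657 0.449 0.037]
beaker 0.86 218 128 [ 0.638 -0.401  0.018]
beaker 0.72 268 312 [0.704 0.129 0.037]
top [0.20842437 0.04457991 1.59255917] [ 0.70371326 -0.70366375  0.07636016 -0.06175835] [[490.00272082   0.         275.18788728]
 [  0.         490.00272082 206.1974209 ]
 [  0.           0.           1.        ]]
jam 0.58 202 228 [0.519 0.162 0.082]
jam_mid 0.68 203 228 [0.519 0.161 0.082]
locked_mid 0.63 210 276 [0.491 0.012 0.097]
deck 0.88 181 262 [0.604 0.054 0.019]
vial 0.72 180 399 [ 0.598 -0.385  0.073]
vial 0.69 201 229 [0.521 0.157 0.104]
washer 0.47 176 295 [ 0.621 -0.053  0.022]
reagent 0.7 179 137 [0.589 0.442 0.106]
reagent 0.2 256 397 [ 0.359 -0.386  0.006]
beaker 0.59 182 401 [ 0.586 -0.389  0.084]
```

Run:
```python
import cv2,numpy as np
a=cv2.imread("pics/scene.png")[130:330,200:400];b=cv2.imread("pics/top.png")[130:280,170:370]
a=cv2.resize(a,(400,400),interpolation=2);b=cv2.resize(b,(400,300),interpolation=2)
b=cv2.copyMakeBorder(b,0,100,0,0,0)
cv2.imwrite("pics/v1.png",np.hstack([a,b]))
```

```text
(no output)
```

View pics/v1.png

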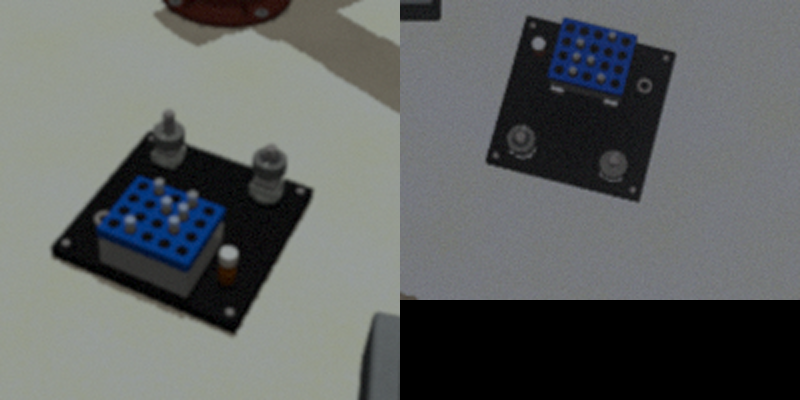

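View pics/scene.png

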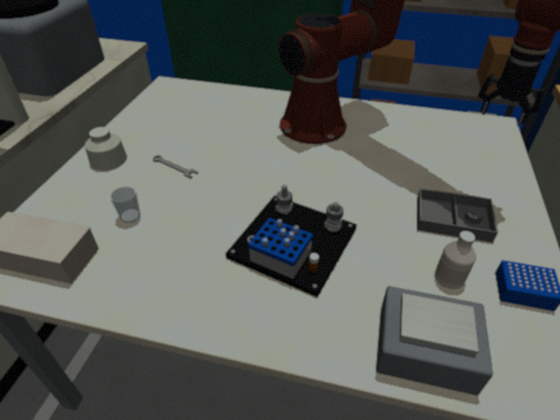

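The unlocked stud is the right one at scene pixel (335,212), with its sleeve higher and its screw end shorter. The locked one is at (285,200). I'll triangulate, then hover over it and look from near.

```bash
cat >> h.py <<'E'
def ray(p,r,c):
    K=p["camera_matrix"]; v=att(p["attitude"])@np.array([(c-K[0][2])/K[0][0],(r-K[1][2])/K[1][1],1]); return np.array(p["origin"]),v/np.linalg.norm(v)
def tri(rays):
    A=np.zeros((3,3));b=np.zeros(3)
    for o,v in rays:
        P=np.eye(3)-np.outer(v,v);A+=P;b+=P@o
    x=np.linalg.solve(A,b); return x,[np.linalg.norm((np.eye(3)-np.outer(v,v))@(x-o)) for o,v in rays]
def wray(p,r,c,s):
    K=p["camera_matrix"];a=np.array([(c-K[0][2])/K[0][0],(r-K[1][2])/K[1][1]]);th=np.linalg.norm(a)
    v=np.r_[a/max(th,1e-9)*np.sin(th),np.cos(th)]
    H=np.array(p["hand_eye"]);T=att(s["ee_rot"]);
    return T@H[:3,3]+s["tcp_pos"],T@H[:3,:3]@v
def wpts(p,s):
    rr,cc=np.mgrid[:420,:560];K=p["camera_matrix"];x=(cc-K[0][2])/K[0][0];y=(rr-K[1][2])/K[1][1];th=np.hypot(x,y)+1e-9
    t=np.tan(np.minimum(th,1.45)); d=p["depth"]
    P=np.stack([x/th*t*d,y/th*t*d,d],-1);P[d<=0]=np.nan
    H=np.array(p["hand_eye"]);T=att(s["ee_rot"])
    return (P@H[:3,:3].T+H[:3,3])@T.T+s["tcp_pos"]
E
python3 - <<'E'
from h import *
for t in ("jam_mid","locked_mid"):
    rs=[]
    for n in ("scene","top"):
        p=bot.camera(n);f=bot.spot_point(p,t)[0];rs.append(ray(p,f["centre"][0]*420,f["centre"][1]*560))
    x,e=tri(rs);print(t,x,e)
    if t=="jam_mid":J=x
print(bot.state()["clock"])
pos=[J[0],J[1],0.215]
q=np.array(bot.ik(pos,bot.state()["ee_rot"]));print(q)
q[5]=-2.8
bot.goto_joints(q)
s=bot.state();print(s["clock"],s["tcp_pos"],s["ee_rot"],s["joints"])
p=bot.camera("wrist");save(p,"w1.png");print(p["camera_matrix"],p["hand_eye"])
W=wpts(p,s)
for t in ("jam_mid","locked_mid","jam"):
    for f in bot.spot_point(p,t)[:2]:
        r,c=f["centre"][0]*420,f["centre"][1]*560;o,v=wray(p,r,c,s)
        print(t,f["score"],r,c,W[int(r),int(c)], o+v*(0.087-o[2])/v[2])
for f in bot.silhouettes(p,"jam")[:2]:
    P=W[f["pixels"]];P=P[~np.isnan(P[:,0])];print(f["score"],len(P),np.percentile(P,[2,50,98],axis=0))
np.save("W.npy",W)
E
```

```text
jam_mid [0.52082001 0.16111336 0.05989077] [np.float64(0.005212935824539006), np.float64(0.00521293582453906)]
locked_mid [0.49336853 0.01312282 0.03942135] [np.float64(0.0010375723831617658), np.float64(0.0010375723831617472)]
1.4
[ 5.99253857e-02 -5.72427124e-02 -2.54934757e-02  1.60246498e+00
  9.50091853e-05  4.78714748e-01]
4.8583 [0.52078839 0.1612843  0.21498955] [ 9.90100270e-01 -1.40361848e-01  4.16556717e-05 -6.64711743e-05] [ 6.02391570e-02 -5.72282114e-02 -2.54985281e-02  1.60241783e+00
  1.13625682e-04 -2.79969975e+00]
[[325.1922621    0.         281.79342817]
 [  0.         325.1922621  212.10463323]
 [  0.           0.           1.        ]] [[-3.63587932e-04 -9.63184133e-01 -2.68842323e-01  6.66631067e-02]
 [ 9.99999840e-01 -2.33989051e-04 -5.14105557e-04 -4.01571874e-04]
 [ 4.32272155e-04 -2.68842467e-01  9.63184064e-01 -1.80469832e-01]
 [ 0.00000000e+00  0.00000000e+00  0.00000000e+00  1.00000000e+00]]
jam_mid 0.57 183.288 284.2 [0.53239281 0.15641058 0.10226372] [0.52933336 0.15699561 0.087     ]
locked_mid 0.65 175.39200000000002 418.208 [0.49670773 0.01658605 0.06969984] [0.50093536 0.02315446 0.087     ]
jam 0.73 177.786 285.712 [0.53688576 0.15413014 0.09848208] [0.53410252 0.15411084 0.087     ]
jam 0.32 36.414 266.896 [0.67989459 0.13280618 0.05523879] [0.67037326 0.13308131 0.087     ]
```

View pics/w1.png

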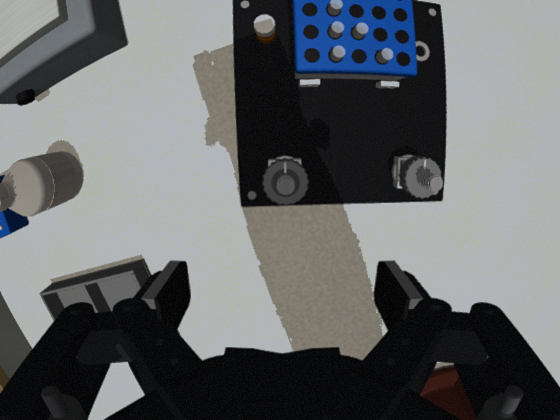

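The jam nut shows at pixel (285,182) with its screw end in the middle, and the locked stud at (418,178). I'll fit the sleeve circle from the depth.

Run:
```python
import numpy as np
from scipy.optimize import least_squares
W=np.load("W.npy");
for n,c0 in (("jam",(0.53,0.157)),("locked",(0.5,0.012))):
    P=W.reshape(-1,3);m=(np.hypot(P[:,0]-c0[0],P[:,1]-c0[1])<0.04)&(P[:,2]>0.03);P=P[m]
    h,e=np.histogram(P[:,2],bins=np.arange(0.03,0.125,0.003));print(n,list(zip(np.round(e,3),h)))
    zt=e[np.argmax(h*(e[:-1]>0.05))]+.0015
    for dz in (0.004,):
        Q=P[abs(P[:,2]-zt)<dz]
        print(zt,len(Q),Q.mean(0),Q.min(0),Q.max(0),(Q.min(0)+Q.max(0))/2)
    S=P[P[:,2]>zt+0.008]
    if len(S):print("screw",len(S),np.median(S,0),S.min(0),S.max(0))
W=np.load("W.npy")
np.set_printoptions(precision=3,suppress=True,linewidth=200)
for r in range(154,212,3):print(r,(W[r,255:318:4,2]*1000).round())
print(W[182,255:318:4,1]); print(W[154:212:3,285,0])
```

```text
jam [(np.float64(0.03), np.int64(13)), (np.float64(0.033), np.int64(2)), (np.float64(0.036), np.int64(2)), (np.float64(0.039), np.int64(43)), (np.float64(0.042), np.int64(1)), (np.float64(0.045), np.int64(0)), (np.float64(0.048), np.int64(0)), (np.float64(0.051), np.int64(0)), (np.float64(0.054), np.int64(0)), (np.float64(0.057), np.int64(0)), (np.float64(0.06), np.int64(4)), (np.float64(0.063), np.int64(11)), (np.float64(0.066), np.int64(8)), (np.float64(0.069), np.int64(17)), (np.float64(0.072), np.int64(14)), (np.float64(0.075), np.int64(13)), (np.float64(0.078), np.int64(30)), (np.float64(0.081), np.int64(1031)), (np.float64(0.084), np.int64(259)), (np.float64(0.087), np.int64(5)), (np.float64(0.09), np.int64(11)), (np.float64(0.093), np.int64(7)), (np.float64(0.096), np.int64(30)), (np.float64(0.099), np.int64(210)), (np.float64(0.102), np.int64(26)), (np.float64(0.105), np.int64(0)), (np.float64(0.108), np.int64(0)), (np.float64(0.111), np.int64(0)), (np.float64(0.114), np.int64(0)), (np.float64(0.117), np.int64(0)), (np.float64(0.12), np.int64(0))]
0.08250000000000005 1315 [0.
[... 2633 characters left out ...]
 82.  83.  84. 101. 102.  84.  83.  83.  84.  20.  20.  18.]
196 [20. 20. 19. 82. 83. 84. 83. 84. 84. 83. 83. 84. 82. 19. 20. 19.]
199 [20. 19. 18. 19. 83. 82. 84. 84. 84. 85. 84. 84. 20. 19. 19. 20.]
202 [19. 19. 19. nan 20. 19. 83. 83. 83. 83. 21. 19. 19. 18. 20. 19.]
205 [19. 19. 19. 18. 19. 20. 18. 19. 20. 18. 19. 18. nan 16. -1. -3.]
208 [-0.  1. -1.  0.  0.  1. -1. -1. -0.  1. -0. -1. -0. -1. -0. -1.]
211 [ 0.  0. -1. -1. -0.  1. -0. -0.  0. -2. -1. -0. -1. -2.  0.  1.]
[0.192 0.188 0.177 0.173 0.169 0.165 0.161 0.157 0.154 0.15  0.147 0.143 0.139 0.135 0.129 0.125]
[0.55  0.547 0.55  0.548 0.545 0.542 0.539 0.537 0.536 0.534 0.531 0.528 0.526 0.523 0.516 0.513 0.51  0.492 0.483 0.479]
```

Sleeve centre is about (0.529, 0.156), with the top at 0.084 (mid 0.073) and the screw top at 0.102. The top is 13 mm above the locked one's, as stated. I'll go down and grip.

```bash
cat >> h.py <<'E'
def rep(l=""):
    s=bot.state();print(l,"t%.2f"%s["clock"],"tcp",np.round(s["tcp_pos"],4),"q6 %.3f"%s["joints"][5],"F",np.round(s["ft_force"],1),"M",np.round(s["ft_torque"],3),"gap %.4f gf %.0f"%(s["finger_gap"],s["gripper_force"]),flush=True);return s
E
python3 - <<'E'
from h import *
bot.move_straight([0.5293,0.156,0.12],feed=0.12)
s=rep("hover")
p=bot.camera("wrist");save(p,"w2.png");W=wpts(p,s);P=W.reshape(-1,3)
Q=P[(np.hypot(P[:,0]-.529,P[:,1]-.156)<0.035)&(P[:,2]>0.079)&(P[:,2]<0.088)]
S=P[(np.hypot(P[:,0]-.529,P[:,1]-.156)<0.02)&(P[:,2]>0.098)&(P[:,2]<0.106)]
for X in (Q,S):
    if len(X)>20:
        (c,rad)=cv2.minEnclosingCircle(X[:,:2].astype(np.float32)*1000);print(len(X),c,rad,np.median(X,0),np.percentile(X,[1,99],axis=0))
E
```

```text
hover t6.06 tcp [0.5298 0.1561 0.1209] q6 -2.810 F [-0.7  0.7 -0.4] M [-0.004  0.022  0.066] gap 0.0852 gf 0
2359 (529.3617553710938, 156.3420867919922) 22.754955291748047 [0.53372813 0.154554   0.08331856] [[0.50936507 0.13513242 0.08000818]
 [0.55053455 0.17716144 0.08620399]]
498 (529.1604614257812, 156.33489990234375) 8.663742065429688 [0.5300179  0.15605346 0.10111392] [[0.52204833 0.14828295 0.0981547 ]
 [0.53711093 0.16411604 0.10261299]]
```

View pics/w2.png

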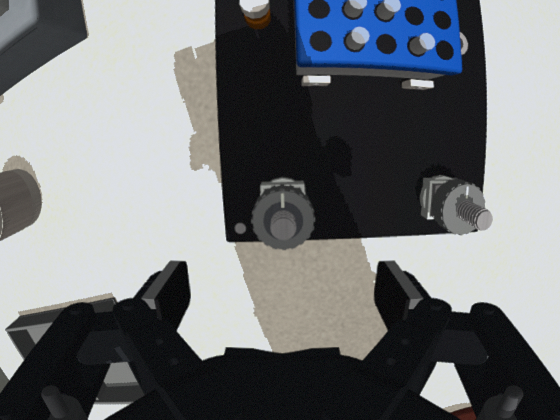

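The nut is at (283,218) and sits centred between the fingers. The circle fits for sleeve and screw agree at (0.5293, 0.1563), with radii 22.7 and 8.7 mm as expected. I'll grip and test a first small turn.

```bash
cat >> h.py <<'E'
def mz(n=6):
    v=[]
    for _ in range(n):
        s=bot.state();v.append(np.r_[s["ft_force"],s["ft_torque"]]);bot.hold(0.03)
    return np.mean(v,0),np.std(v,0)
C=np.array([0.5293,0.1563])
E
python3 - <<'E'
from h import *
bot.move_straight([*C,0.051],feed=0.1)
bot.hold(0.2);m,sd=mz();print("free",m.round(3),sd.round(3));np.save("m0.npy",m)
rep("down")
bot.gripper_to(0.03);rep("grip")
bot.hold(0.2);m,sd=mz();print("grip",m.round(3),sd.round(3));s=rep()
t=R.from_quat(s["ee_rot"])*R.from_rotvec([0,0,0.15])
q=bot.ik([*C,0.051-0.15*0.016/2/np.pi],t.as_quat());print(np.round(np.array(q)-s["joints"],3))
bot.goto_joints(q);rep("turn")
m,sd=mz();print(m.round(3),sd.round(3));rep()
E
```

```text
free [ 0.124 -0.04   0.197  0.008  0.012  0.011] [0.585 0.322 0.37  0.03  0.031 0.029]
down t7.35 tcp [0.5295 0.1563 0.0512] q6 -2.810 F [-0.9  0.6  0.3] M [0.048 0.067 0.014] gap 0.0855 gf 0
grip t7.92 tcp [0.5293 0.1563 0.051 ] q6 -2.810 F [-0.1 -0.4 -0.1] M [-0.008  0.04   0.008] gap 0.0303 gf 0
grip [ 0.068 -0.278  0.091  0.011  0.018  0.002] [0.633 0.57  0.362 0.022 0.031 0.031]
 t8.32 tcp [0.5293 0.1563 0.051 ] q6 -2.810 F [-0.3  0.  -0.1] M [ 0.04  -0.009  0.009] gap 0.0297 gf 0
[-0.     0.    -0.001 -0.001  0.     0.15 ]
turn t8.59 tcp [0.5293 0.1563 0.0506] q6 -2.664 F [-0.1  0.  -0.4] M [0.019 0.021 0.016] gap 0.0299 gf 0
[0.169 0.242 0.176 0.005 0.003 0.004] [0.37  0.553 0.325 0.033 0.015 0.041]
 t8.79 tcp [0.5293 0.1563 0.0507] q6 -2.662 F [-0.8 -0.2 -0.6] M [0.009 0.039 0.063] gap 0.0300 gf 0
```

Run:
```python
from h import *
p=bot.camera("wrist");a=p["color"].copy();q=bot.camera("scene");b=cv2.resize(q["color"][150:280,270:400],(390,390),interpolation=2)
im=np.zeros((420,960,3),np.uint8);im[:,:560]=a;im[:390,565:955]=b
im=cv2.resize(im,(800,350));cv2.imwrite("pics/v3.png",im[:,:,::-1])
```

```text
(no output)
```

View pics/v3.png

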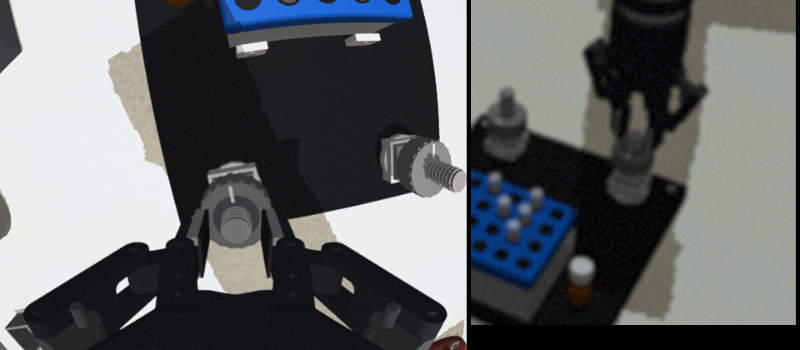

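The view is ambiguous: the reported gap is 30 mm with no contact, yet the sleeve is 44 mm. I'll check where the fingers and nut are by depth.

Run:
```python
from h import *
np.set_printoptions(precision=3,suppress=True,linewidth=220)
s=rep();p=bot.camera("wrist");W=wpts(p,s);H=np.array(p["hand_eye"]);T=att(s["ee_rot"])
L=(W-s["tcp_pos"])@T   # tool coords
for r in range(215,345,10):
    print(r,"z",(W[r,215:350:9,2]*1000).round(),"\n    toolY",(L[r,215:350:9,1]*1000).round(),"\n    toolX",(L[r,215:350:9,0]*1000).round())
q=bot.camera("scene")
for f in bot.spot_point(q,"jam_mid")[:1]:print(f)
rr,cc=np.mgrid[160:230:4,320:352:3]
for r in range(170,225,4):
    print(r,[tuple((1000*px2w(q,r,c,q["depth"][r,c])).round().astype(int)) for c in range(318,354,5)])
```

```text
t8.89 tcp [0.529 0.156 0.051] q6 -2.661 F [-0.3  0.6 -0.3] M [ 0.084 -0.014  0.03 ] gap 0.0297 gf 0
215 z [19. 18. 19. 19. 40. 67. 72. 75. 78. 71. 64. 18. 20. 20. 19.] 
    toolY [-46. -40. -34. -27. -19. -12.  -7.  -2.   2.   7.  12.  22.  28.  34.  40.] 
    toolX [ 5.  5.  5.  5. 11. 19. 21. 22. 23. 20. 18.  5.  6.  6.  5.]
225 z [18. 19. 20. 20. 73. 83. 83. 84. 84. 84. 82. 74. 19. 19. 19.] 
    toolY [-47. -40. -34. -28. -16. -11.  -6.  -2.   2.   6.  11.  16.  28.  34.  41.] 
    toolX [-2. -2. -2. -2. 16. 19. 19. 19. 19. 19. 19. 16. -2. -2. -2.]
235 z [19. 19. 20. 20. 83. 84. 83. 84. 83. 84. 82. 83. 19. 20. 19.] 
    toolY [-47. -41. -34. -28. -15. -11.  -6.  -2.   2.   7.  11.  15.  28.  35.  41.] 
    toolX [-9. -9. -9. -9. 14. 14. 14. 14. 14. 14. 14. 14. -9. -9. -9.]
245 z [19. 19. 20. 73. 83. 83. 84. 84. 84. 84. 84. 84. 83. 19. 20.] 
    toolY [-48. -41. -35. -21. -15. -11.  -7.  -2.   2.   7.  11.  15.  20.  35.  41.] 
    toolX [-17. -17. -16.   5.   9.   9.   9.   9.   9.   9.   9.   9.   9. -17. -16.]
255 z [20. 22. 19. 98. 82. 84. 87. 95. 95. 91. 84. 93. 98. 20. 19.] 

[... 6836 characters left out ...]
t64(23)), (np.int64(509), np.int64(124), np.int64(21)), (np.int64(535), np.int64(139), np.int64(49)), (np.int64(551), np.int64(154), np.int64(67)), (np.int64(550), np.int64(167), np.int64(69)), (np.int64(476), np.int64(177), np.int64(3)), (np.int64(472), np.int64(190), np.int64(2)), (np.int64(466), np.int64(204), np.int64(0))]
222 [(np.int64(525), np.int64(112), np.int64(18)), (np.int64(523), np.int64(126), np.int64(19)), (np.int64(542), np.int64(141), np.int64(41)), (np.int64(546), np.int64(155), np.int64(48)), (np.int64(542), np.int64(168), np.int64(47)), (np.int64(511), np.int64(179), np.int64(21)), (np.int64(509), np.int64(193), np.int64(21)), (np.int64(485), np.int64(206), np.int64(2))]
```

The fingers straddle the screw above the sleeve: inner faces are at ±15 mm and end near z≈0.09. So the tips stand well behind the stated TCP. I'll raise clear and measure the hand itself at a 44 mm gap.

Run:
```python
from h import *
np.set_printoptions(precision=3,suppress=True,linewidth=220)
bot.move_straight([*C,0.125],feed=0.15)
bot.gripper_to(0.046);s=rep()
p=bot.camera("wrist");save(p,"w4.png");W=wpts(p,s);T=att(s["ee_rot"]);L=(W-s["tcp_pos"])@T*1000
np.save("L4.npy",L)
P=L.reshape(-1,3);P=P[~np.isnan(P[:,0])]
for y0 in range(-60,61,4):
    Q=P[(abs(P[:,1]-y0)<2)&(P[:,2]<15)&(abs(P[:,0])<60)]
    if len(Q):print(y0,len(Q),"tool z max %.0f min %.0f  x %.0f..%.0f"%(np.percentile(Q[:,2],99),Q[:,2].min(),Q[:,0].min(),Q[:,0].max()))
```

```text
t9.99 tcp [0.529 0.156 0.124] q6 -2.660 F [0.8 0.6 0.1] M [-0.003  0.005 -0.057] gap 0.0461 gf 0
-60 1312 tool z max -105 min -144  x 2..14
-56 2157 tool z max -93 min -144  x -10..14
-52 2762 tool z max -90 min -142  x -14..13
-48 3187 tool z max -89 min -140  x -14..13
-44 1535 tool z max -84 min -139  x -14..12
-40 611 tool z max -82 min -141  x -9..9
-36 589 tool z max -49 min -142  x -8..12
-32 846 tool z max -49 min -142  x 5..16
-28 1553 tool z max -47 min -140  x 6..17
-24 2654 tool z max -43 min -140  x -12..17
-20 1445 tool z max -104 min -142  x 9..20
-16 1494 tool z max -110 min -142  x 8..20
-12 1419 tool z max -111 min -142  x 8..20
-8 1439 tool z max -111 min -142  x 8..20
-4 1194 tool z max -112 min -138  x 8..12
0 1170 tool z max -113 min -137  x 8..12
4 1192 tool z max -112 min -138  x 8..12
8 1480 tool z max -111 min -142  x 8..20
12 1409 tool z max -111 min -142  x 8..20
16 1538 tool z max -108 min -142  x 8..20
20 1357 tool z max -96 min -142  x 8..20
24 2746 tool z max -43 min -141  x -13..17
28 1426 tool z max -46 min -140  x 8..17
32 819 tool z max -49 min -141  x 5..13
36 578 tool z max -50 min -142  x -9..12
40 618 tool z max -82 min -141  x -9..9
44 1802 tool z max -85 min -139  x -14..13
48 3487 tool z max -90 min -141  x -14..13
52 2492 tool z max -91 min -142  x -14..13
56 1999 tool z max -94 min -144  x -10..14
60 1215 tool z max -107 min -144  x 1..14
```

View pics/w4.png

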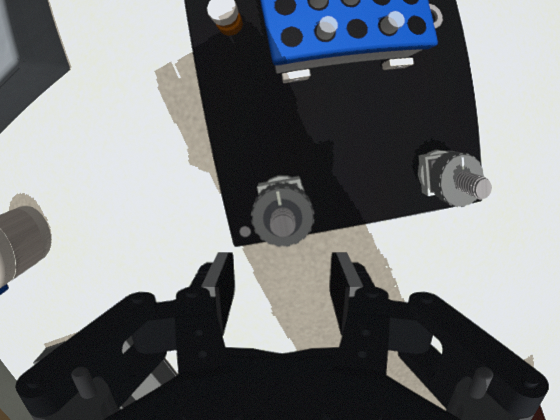

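The hand really sits 38 mm behind the stated TCP: at this gap the tips are at tool z −43 mm and the palm at −111 mm, with no lateral offset. For pad centre at z=0.073 the TCP must go to about 0.011. The palm is then at 0.122, clear of the screw (0.102).

Run:
```python
from h import *
bot.gripper_to(0.085)
bot.move_straight([*C,0.045],feed=0.12);rep()
bot.move_straight([*C,0.011],feed=0.06)
bot.hold(0.2);m,sd=mz();print("free",m.round(3));np.save("m0.npy",m)
bot.gripper_to(0.03);rep("grip")
m,sd=mz();print("grip",(m).round(3),sd.round(3));s=rep()
if s["finger_gap"]>0.04:
    t=R.from_quat(s["ee_rot"])*R.from_rotvec([0,0,0.2])
    q=bot.ik([*C,0.011-0.2*0.016/2/np.pi],t.as_quat());print(np.round(np.array(q)-s["joints"],3))
    bot.goto_joints(q);rep("turn")
    m,sd=mz(10);print(m.round(3),sd.round(3));rep()
```

```text
t11.33 tcp [0.5298 0.1563 0.0458] q6 -2.660 F [ 0.8  0.2 -0.6] M [-0.01   0.019  0.035] gap 0.0848 gf 0
free [-0.156 -0.083 -0.022 -0.019  0.005  0.001]
grip t12.93 tcp [0.5291 0.1558 0.0113] q6 -2.660 F [-4.  -4.3  5.6] M [-0.673  0.788  0.023] gap 0.0429 gf 60
grip [-4.01  -3.901  5.454 -0.725  0.757 -0.006] [0.323 0.396 0.28  0.043 0.016 0.026]
 t13.12 tcp [0.5291 0.1558 0.0114] q6 -2.660 F [-3.8 -3.5  5.9] M [-0.756  0.673 -0.018] gap 0.0427 gf 60
[ 0.001  0.002  0.    -0.002  0.     0.201]
turn t13.43 tcp [0.5292 0.156  0.0109] q6 -2.458 F [-3.7 -3.   5.7] M [-0.507  0.639  0.072] gap 0.0422 gf 60
[-3.166 -2.567  5.498 -0.519  0.655  0.037] [0.382 0.648 0.322 0.014 0.036 0.027]
 t13.77 tcp [0.5293 0.156  0.011 ] q6 -2.459 F [-2.9 -2.4  6.3] M [-0.527  0.732  0.003] gap 0.0426 gf 60
```

Gripped: gap 42.7 mm, 60 N, small side forces. I'll run it down in steps, watching the moment.

```bash
cat >> h.py <<'E'
PITCH=0.016/2/np.pi
def turn(d,z):
    s=bot.state();z-=d*PITCH
    q=np.array(bot.ik([*C,z],(R.from_quat(s["ee_rot"])*R.from_rotvec([0,0,d])).as_quat()))
    if abs(q[5]-s["joints"][5]-d)>0.1: raise SystemExit("ik jump")
    bot.goto_joints(q);return z
E
python3 - <<'E'
from h import *
z=0.0105;n=0
for i in range(20):
    z=turn(0.22,z);m,sd=mz(5);s=bot.state()
    print("t%.1f q6 %.3f z %.4f/%.4f Mz %.3f F %s gap %.4f"%(s["clock"],s["joints"][5],z,s["tcp_pos"][2],m[5],m[:3].round(1),s["finger_gap"]),flush=True)
    if m[5]>0.19 or np.linalg.norm(m[:3])>30 or s["joints"][5]>2.7:break
np.save("z.npy",z)
E
```

```text
t14.3 q6 -2.241 z 0.0099/0.0104 Mz 0.027 F [-2.3 -1.8  5.3] gap 0.0424
t14.8 q6 -2.027 z 0.0094/0.0098 Mz 0.020 F [-0.5  0.   5.4] gap 0.0425
t15.2 q6 -1.813 z 0.0088/0.0093 Mz 0.049 F [2.4 1.3 5. ] gap 0.0427
t15.7 q6 -1.598 z 0.0083/0.0087 Mz 0.052 F [5.2 2.  3.6] gap 0.0427
t16.2 q6 -1.383 z 0.0077/0.0082 Mz 0.078 F [7.3 2.6 2.3] gap 0.0426
t16.7 q6 -1.168 z 0.0071/0.0077 Mz 0.086 F [9.6 2.8 0.5] gap 0.0425
t17.2 q6 -0.953 z 0.0066/0.0072 Mz 0.089 F [12.3  2.7 -1.1] gap 0.0427
t17.7 q6 -0.738 z 0.0060/0.0067 Mz 0.087 F [14.9  2.  -2.9] gap 0.0426
t18.2 q6 -0.523 z 0.0055/0.0063 Mz 0.095 F [17.4  0.8 -4.5] gap 0.0423
t18.7 q6 -0.308 z 0.0049/0.0062 Mz 0.245 F [18.6 -0.2 -3.6] gap 0.0427
```

Landed near q6≈−0.47: z stopped sinking and the moment jumped. I'll nip it up in fine steps with z held and ease the side force.

Run:
```python
from h import *
import h
z=float(bot.state()["tcp_pos"][2])-0.0003
h.C[0]+=0.0006; h.PITCH=0
for i in range(10):
    z=turn(0.045,z);m,sd=mz(10);s=bot.state()
    print("t%.1f q6 %.3f z %.4f tcp %s Mz %.3f sd %.3f F %s gap %.4f"%(s["clock"],s["joints"][5],z,s["tcp_pos"].round(4) if hasattr(s["tcp_pos"],"round") else s["tcp_pos"],m[5],sd[5],m[:3].round(1),s["finger_gap"]),flush=True)
    if m[5]>0.405 or np.linalg.norm(m[:3])>40:break
```

```text
t19.2 q6 -0.267 z 0.0059 tcp [0.5338 0.1559 0.0063] Mz 0.267 sd 0.026 F [ 22.4  -0.1 -10.6] gap 0.0425
t19.8 q6 -0.225 z 0.0059 tcp [0.5343 0.1558 0.0063] Mz 0.313 sd 0.033 F [ 25.   -0.4 -12.6] gap 0.0424
t20.4 q6 -0.184 z 0.0059 tcp [0.5347 0.1557 0.0064] Mz 0.351 sd 0.035 F [ 27.9  -0.6 -14.7] gap 0.0425
t21.0 q6 -0.143 z 0.0059 tcp [0.5353 0.1556 0.0065] Mz 0.377 sd 0.021 F [ 30.8  -0.7 -17.2] gap 0.0425
t21.6 q6 -0.101 z 0.0059 tcp [0.5358 0.1555 0.0065] Mz 0.403 sd 0.027 F [ 34.2  -0.6 -19.6] gap 0.0424
t22.2 q6 -0.060 z 0.0059 tcp [0.536  0.1554 0.0069] Mz 0.417 sd 0.025 F [ 33.9  -2.  -18.2] gap 0.0428
```

The moment is about right, but the tool has tilted: tcp x drifted 6 mm because each step reused the measured orientation. I'll square it up at the same yaw and re-read the moment.

Run:
```python
from h import *
s=bot.state();T=att(s["ee_rot"]);print("tilt",np.round(T[:,2],3))
x=T[:,0].copy();x[2]=0;x/=np.linalg.norm(x);zz=np.array([0,0,-1.]);G=np.c_[x,np.cross(zz,x),zz]
p0=np.array(s["tcp_pos"]);p1=np.array([0.5293,0.1563,0.0062])
from scipy.spatial.transform import Slerp
sl=Slerp([0,1],R.from_matrix([T,G]))
for a in (0.33,0.66,1.0):
    q=bot.ik(p0+(p1-p0)*a,sl(a).as_quat());bot.goto_joints(q);m,sd=mz(8);s=rep();print(m.round(3))
m,sd=mz(15);print(m.round(3),"tilt",att(bot.state()["ee_rot"])[:,2].round(3))
```

```text
tilt [ 0.092  0.001 -0.996]
 t22.68 tcp [0.5349 0.1553 0.0065] q6 -0.064 F [10.  -1.4 -2.5] M [-0.158 -1.477  0.397] gap 0.0424 gf 66
[ 9.239 -0.823 -2.846 -0.159 -1.452  0.423]
 t23.20 tcp [0.5332 0.1553 0.0065] q6 -0.064 F [10.2 -2.6 -4. ] M [-0.468 -2.075  0.419] gap 0.0424 gf 65
[10.751 -2.581 -3.55  -0.454 -2.031  0.406]
 t23.72 tcp [0.5315 0.1553 0.0064] q6 -0.065 F [11.6 -4.8 -4.8] M [-0.822 -2.608  0.409] gap 0.0426 gf 65
[11.823 -3.898 -3.633 -0.797 -2.526  0.463]
[12.112 -4.368 -4.303 -0.803 -2.604  0.438] tilt [ 0.004 -0.002 -1.   ]
```

Squared up, the moment reads 0.44 N m, in the target range. I'll release, back off straight up and check.

Run:
```python
from h import *
bot.gripper_to(0.085);s=rep("open")
bot.move_straight([s["tcp_pos"][0],s["tcp_pos"][1],0.15],feed=0.1)
s=rep("up");bot.hold(0.3);s=rep()
p=bot.camera("wrist");save(p,"w5.png");W=wpts(p,s).reshape(-1,3)
Q=W[(np.hypot(W[:,0]-.529,W[:,1]-.156)<0.02)&(np.hypot(W[:,0]-.529,W[:,1]-.156)>0.012)&(W[:,2]>0.06)&(W[:,2]<0.1)]
print("sleeve top",np.median(Q[:,2]),len(Q))
```

```text
open t24.71 tcp [0.529  0.1564 0.006 ] q6 -0.060 F [-0.2  0.3  0.6] M [ 0.001 -0.039 -0.021] gap 0.0850 gf 0
up t26.30 tcp [0.5286 0.1564 0.1493] q6 -0.060 F [-0.6 -0.  -0.2] M [-0.008  0.03  -0.039] gap 0.0854 gf 0
 t26.60 tcp [0.5289 0.1564 0.1498] q6 -0.060 F [-0.3  1.  -0.1] M [-0.01   0.05  -0.026] gap 0.0849 gf 0
sleeve top 0.07743375843921788 1098
```

View pics/w5.png

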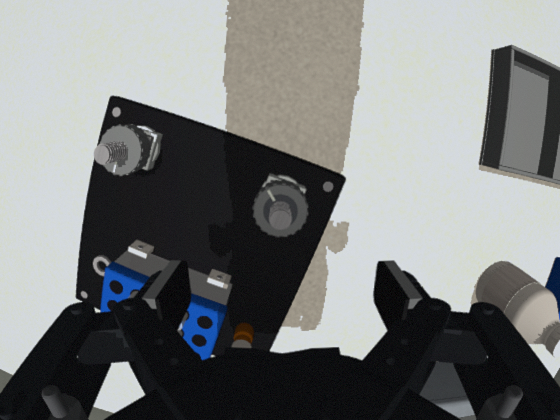

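The lock nut at (280,208) has sunk about 6 mm, as expected for 2.2 rad. The locked stud, vial and washer stand as before, and the gripper is clear. Handing in.

```bash
python3 -c "
from h import *
print(bot.hand_in())"
```

```text
the job is handed in; nothing more can be done
None
```

I ran the lock nut down about 2.2 rad until it landed on the set nut, nipped it up to about 0.44 N m, let go and handed the job in at about 27 s; the locked stud, vial and washer looked unmoved in the last picture.

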